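# Set the glass cutting guide to its stop

### The arm

A 7-joint arm with a two-finger parallel gripper is mounted at the origin on the work surface. World frame = base frame: x ahead of the robot, y to its left, z up, the work surface at z = 0. Lengths are in m, angles in rad, forces in N, time in s.
With the tool pointing down it reaches from about 0.4 to 0.875 m from the base axis. Payload 6.5 kg.
Tool frame: the origin (TCP) lies between the finger pads; the fingertips stand 17 mm ahead of it and the grasp point (between the pads) lies 2 mm behind it; z points along the fingers, y is the line along which they close (so a half turn about z gives the same grasp; the last joint's range is limited). The gripper opens to 85 mm and grips with 20 to 120 N. Pads are 22 mm wide; open, the fingers measure 114 mm over their backs; the gripper's body (76 mm by 85 mm) begins 54 mm behind the grasp point. The pads swing forward as they close: fully open they stand 13 mm farther back than shut.
Start: joints at [-1.206, 0.536, -0.004, 1.538, 0.003, 1.067, -0.071], TCP at [0.271, 0.591, 0.248] pointing down, gripper open.
Joint ranges: [-2.7, 2.7], [-0.37, 2.16], [-1.27, 1.26], [0.24, 2.4], [-1.31, 4.45], [0.19, 1.91], [-2.76, 2.76]. Speed limits (rad/s): [2.39, 2.39, 3.14, 3.14, 3.14, 3.14, 3.14].

### API

Orientations are given as a unit quaternion [w, x, y, z].
In Python, from station import bot gives the robot as it stands.
- The arm moves only by the tool apply_moves, never from a script. Its argument "series" is a list of rows, each a list of 3 entries, a list of its own where there are three numbers: the closure, from 0 (fully open) to 1 (shut), then the shift along the world's x, y, z in cm, then the turn, a rotation vector about the world's x, y, z in degrees. A call has 1 to 20 rows; each row is the pose to reach, as a shift and turn from the pose commanded when the call began; what a row does not reach only later rows make up. A row lasts 1/10 s, in which the tool goes at most 50 mm and 8.59 degrees, less where a joint would pass 70% of its speed; a pose out of reach is approached as far as the arm can. A call with a gripper value outside its range is refused whole. The fingers move at their own pace and stop on an object; the grip force is fixed at half the most. Time passes only in rows, so rows that repeat a pose let the fingers close. It gives the time, the measured TCP pose, the force, the opening and the grip force at its end, in the units of the state.
- bot.get_obs(): the state, without advancing time (a new reading comes with each control period).
- bot.capture(name): name is "scene" or "side" or "wrist"; returns a dict with "frame" (400x640x3 uint8, red, green, blue), "K" (3x3 intrinsics, pixels), "eye" and "rotation" of the camera in the world. Camera axes: x right, y up, looking along -z (the intrinsics and any distortion apply to the point x, -y, -z); pixel columns grow to the right and rows downward; lengths in m; the calibration is good to about 2 mm. The wrist camera is an equidistant fisheye: a pixel r from the principal point sees the ray r / f radians off the axis. A picture is of the moment at which its call begins. There is no depth.
- bot.sign_off(): hands the job in; it is judged then, once.
Trained networks look in a picture, given as the dict that the camera call returned (one of the last four; its "shot" number tells which), for a name from the list of things; names that differ only in an ending like _2 or _b are one class to them, and where a whole thing is asked for, a point or a joint stands for the part that bears it (a point fixed in the world has none). Each returns a list of dicts, best first, with "p" (0 to 1); they miss things now and then, are a little off and sometimes report something else, mostly with a low value. They report only what shows in the picture. A call takes as long as a camera call.
- bot.find_in(picture, query): "xyz" ([x, y, z] in m, in the coordinates of the camera as it stood for that picture, good to about 4 mm: the middle of the surface that is visible of it).
The state is a dict: "time": time; "qpos": joint angles; "dq": joint speeds; "joint_efforts": joint torques, N m; "tool_pos": TCP position; "eef_rot": TCP orientation; "ft_force": force on the tool from outside, world axes, zero at the start; "ft_torque": the same for the moment, N m; "gripper_width": finger opening in m; "grasp_force": force on a finger pad.
Only numpy, scipy, OpenCV 4.12 (cv2) and the standard library are available. Lean on these libraries where they do the work, as an engineer would, in place of code of your own. Each camera call takes 0.05 s, during which the arm holds its last target. There are 200 camera calls.

### The job

Set the glass cutting board for its next strip: with the fingertips, press down the lock button on top of the sliding guide and keep it pressed all the way while you slide the guide along its rail until it rests against the end stop, then let the button come up so that it holds the guide there. Grip and lift nothing, do not let the button come up on the way, and leave the bottle, dish, spool and pliers where they are.

Things in the scene. Friction and masses are not known exactly. Their poses are not given: they have to be found in the camera images.
- board: Fixed glass cutting board, a grey plate 210 x 320 x 10 mm on the table with an aluminium rail along its length and a sheet of pale green glass. Origin: on the table top, under the plate, 5 mm off its centre to -x; z up. Its y axis runs along the rail towards the end stop; the rail lies at x = -65 mm.
- guide (a joint): Slide of the guide along the rail (m), growing towards the stop (+y of the board); 0 at the far end from the stop, where it starts, locked solid. The stop is 0.12 to 0.21 m of slide away. Once unlocked it slides with about 1 N plus 3 N per m/s. It cannot lift off the rail.
- lock_button (a joint): Travel of the lock button, downwards (m): about 0 up (locked), 0.006 fully down. The lock lets go once it is pressed 2 mm; count it as properly down from 3 mm. A spring pushes it up: about 7 N to start, 10 N fully down. It rides with the guide. Let go, it comes up by itself and brakes the guide where it stands.
- button_top (a point): Where to press: middle of the lock button's flat ribbed top, 52 mm above the table when up, 46 fully down. A grey block, 36 mm across the rail, 44 along it, 10 mm proud of the black carriage. A ledge 5 mm high and thick on its rear edge leaves a free flat 39 mm long, centred here. Pressed fingertips take the guide along by friction. 32 mm behind the carriage's front face. Axes: the board's.
- guide_face (a point): Centre line of the carriage's front face, the face that meets the stop, 28 mm above the table. Axes as the board's. The guide is a black carriage block, 60 mm across the rail, 70 mm along it, flat top 42 mm above the table, with a steel straightedge reaching out 178 mm from the rail's middle to the board's +x side, low over the glass.
- stop_face (a point): The end stop's face that the carriage meets, 28 mm above the table; axes as the board's. The guide is home when guide_face coincides with it. The stop is a fixed dark steel block across the rail, 60 x 26 mm, top 36 mm above the table, with a small fixed round clamp screw on it, 20 mm across, top 44 mm. Each time it stands elsewhere along the rail.
- spool: Bystander: white spool, 52 mm across, 30 mm high, standing loose on the table on the rail side of the board (origin under its centre). Leave alone.
- dish: Bystander: white dish, 90 mm across, 28 mm high, loose on the table past the stop end of the board (origin under its centre). Leave alone.
- bottle: Bystander: amber bottle, 40 mm across, 90 mm high, loose on the table past the end of the board where the guide starts (origin under its centre). Leave alone.
- pliers: Bystander: pliers, about 150 mm long, 12 mm high, lying loose on the table beyond the glass side of the board (origin near their pivot, on the table). Leave alone.

How it is judged:
On the way, in this order (a step that is already met when the one before it is completed fails the run):
1. the lock button is pressed down (at least 1.5 mm) while the guide is still well short of the stop (value of joint lock_button above 0.0015 m and y of guide_face in the frame of stop_face below -0.08 m), for 0.1 s.
2. the guide rests against the stop (within 2.5 mm) with the lock button still held down (value of joint lock_button above 0.0015 m and y of guide_face in the frame of stop_face between -0.0025 and 0.002 m), for 0.1 s.
At the end, for the whole second after the job is handed in: the guide's front face is within 2.5 mm of the stop's face and at rest, and the lock button is up again (less than 1 mm down), so that it holds the guide (y of guide_face in the frame of stop_face between -0.0025 and 0.002 m and value of joint lock_button below 0.001 m and velocity of joint guide between -0.005 and 0.005 m/s); the robot touches nothing.
It fails at once if the lock button is up (less than 1 mm down) while the guide is on its way: over 10 mm from where it started and still over 8 mm short of the stop (value of joint lock_button below 0.001 m and distance of guide_face from where it was at the start of the episode above 0.01 m and y of guide_face in the frame of stop_face below -0.008 m).
It fails at once if a bystander (bottle, dish, spool or pliers) is moved by more than 15 mm or lifted (distance of any of spool, dish, bottle, pliers from where it was at the start of the episode above 0.015 m).
It also fails if it takes over 38 s, if anything falls off the work surface, if the arm or the gripper's body presses on something with over 40 N, if the wrist force passes 120 N, or if a joint passes its speed limit or range.

## Working session

There is one attempt and no reset: what is moved stays moved. The work goes in short steps, Python scripts to look and compute and a tool call to move; the robot and the scene stay as the last step left them, time stands still between calls to the robot, and variables do not carry over. Pictures are saved under pics/ and viewed, at most 10 in all, crops included, and the job is handed in when it is done.

Besides the shell and the picture viewer there is one more tool, called after "Request:" as name(argument=value, ...), one argument or row to a line, values as JSON. apply_moves: Moves the arm, as the interface text tells. Its arguments: {"type":"object","properties":{"series":{"type":"array","items":{"type":"array"}}},"required":["series"]}

```bash
mkdir -p pics
cat > h.py <<'E'
import numpy as np, cv2
from station import bot
def w(c,p): return np.array(c["eye"])+np.array(c["rotation"])@np.array(p)
def save(c,n): cv2.imwrite(f"pics/{n}.png",c["frame"][:,:,::-1])
E
python3 - <<'E'
from h import *
o=bot.get_obs(); print(o["time"],o["tool_pos"],o["eef_rot"],o["gripper_width"],o["ft_force"])
for n in ["scene","side"]:
    c=bot.capture(n); save(c,n)
    R=np.array(c["rotation"]); print(n,c["eye"],R.round(3).tolist(),np.array(c["K"]).tolist())
    for q in ["button_top","guide_face","stop_face","board","spool","dish","bottle","pliers"]:
        try:
            for d in bot.find_in(c,q)[:2]: print(q,round(d["p"],2),w(c,d["xyz"]).round(4))
        except Exception as e: print(q,e)
E
```

```text
0.0 [0.2711827  0.59004676 0.24739107] [-1.21281869e-04  2.13683741e-01  9.76902476e-01 -8.92265806e-04] 0.08582477135557301 [-0.0986941   0.31487421 -0.22817003]
scene [ 0.97254767 -0.26291876  0.77953194] [0.859, 0.273, 0.133, 0.412] [[371.97996914913386, 0.0, 317.8354128529622], [0.0, 371.97996914913386, 201.31844307504275], [0.0, 0.0, 1.0]]
button_top matmul: Input operand 1 has a mismatch in its core dimension 0, with gufunc signature (n?,k),(k,m?)->(n?,m?) (size 3 is different from 4)
guide_face matmul: Input operand 1 has a mismatch in its core dimension 0, with gufunc signature (n?,k),(k,m?)->(n?,m?) (size 3 is different from 4)
stop_face matmul: Input operand 1 has a mismatch in its core dimension 0, with gufunc signature (n?,k),(k,m?)->(n?,m?) (size 3 is different from 4)
board matmul: Input operand 1 has a mismatch in its core dimension 0, with gufunc signature (n?,k),(k,m?)->(n?,m?) (size 3 is different from 4)
spool matmul: Input operand 1 has a mismatch in its core dimension 0, with gufunc signature (n?,k),(k,m?)->(n?,m?) (size 3 is different from 4)
dish matmul: Input 
[... 1062 characters left out ...]
operand 1 has a mismatch in its core dimension 0, with gufunc signature (n?,k),(k,m?)->(n?,m?) (size 3 is different from 4)
spool matmul: Input operand 1 has a mismatch in its core dimension 0, with gufunc signature (n?,k),(k,m?)->(n?,m?) (size 3 is different from 4)
dish matmul: Input operand 1 has a mismatch in its core dimension 0, with gufunc signature (n?,k),(k,m?)->(n?,m?) (size 3 is different from 4)
bottle matmul: Input operand 1 has a mismatch in its core dimension 0, with gufunc signature (n?,k),(k,m?)->(n?,m?) (size 3 is different from 4)
pliers matmul: Input operand 1 has a mismatch in its core dimension 0, with gufunc signature (n?,k),(k,m?)->(n?,m?) (size 3 is different from 4)
```

```bash
cat > h.py <<'E'
import numpy as np, cv2
from scipy.spatial.transform import Rotation
from station import bot
def R(q): return Rotation.from_quat(np.roll(q,-1)).as_matrix()
def w(c,p): return np.array(c["eye"])+R(c["rotation"])@np.array(p)
def save(c,n): cv2.imwrite(f"pics/{n}.png",c["frame"][:,:,::-1])
def plane(c,u,v,z):
    K=c["K"]; d=R(c["rotation"])@np.array([(u-K[0][2])/K[0][0],-(v-K[1][2])/K[1][1],-1]); e=np.array(c["eye"])
    return e+d*(z-e[2])/d[2]
E
python3 - <<'E'
from h import *
for n in ["scene","side"]:
    c=bot.capture(n); save(c,n)
    for q in ["button_top","guide_face","stop_face","board","spool","dish","bottle","pliers"]:
            for d in bot.find_in(c,q)[:2]: print(n,q,round(d["p"],2),w(c,d["xyz"]).round(4))
print(bot.get_obs()["time"])
E
```

```text
scene button_top 0.65 [ 0.5743 -0.0994  0.0506]
scene guide_face 0.75 [0.4011 0.05   0.03  ]
scene guide_face 0.73 [ 0.6061 -0.0788  0.027 ]
scene stop_face 0.76 [0.4913 0.0835 0.038 ]
scene stop_face 0.74 [0.4646 0.2527 0.0136]
scene board 0.57 [0.6014 0.0105 0.0111]
scene spool 0.84 [0.4002 0.0476 0.0298]
scene dish 0.67 [0.4625 0.2534 0.0121]
scene bottle 0.64 [ 0.6887 -0.181   0.0623]
side button_top 0.62 [ 0.5696 -0.0965  0.0502]
side guide_face 0.81 [ 0.5792 -0.088   0.041 ]
side stop_face 0.87 [0.4821 0.08   0.0437]
side board 0.94 [0.5774 0.0076 0.0147]
side board 0.37 [0.4768 0.2614 0.0209]
side spool 0.79 [0.3919 0.0451 0.0346]
side dish 0.68 [ 0.5811 -0.0871  0.0386]
side dish 0.59 [0.4725 0.2646 0.0198]
side bottle 0.94 [ 0.6707 -0.1848  0.0526]
side pliers 0.62 [0.7125 0.1235 0.0116]
side pliers 0.18 [ 0.5692 -0.0942  0.049 ]
1.8
```

View pics/scene.png

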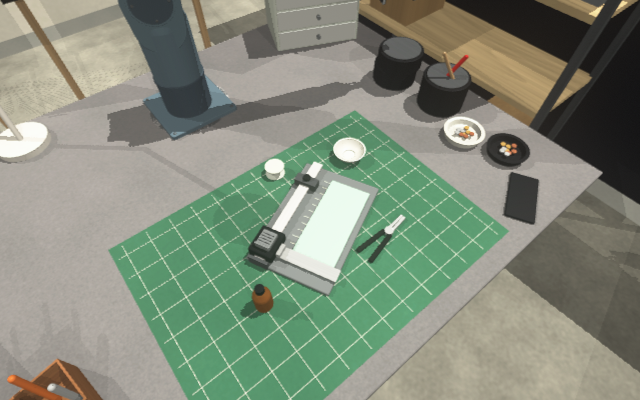

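View pics/side.png

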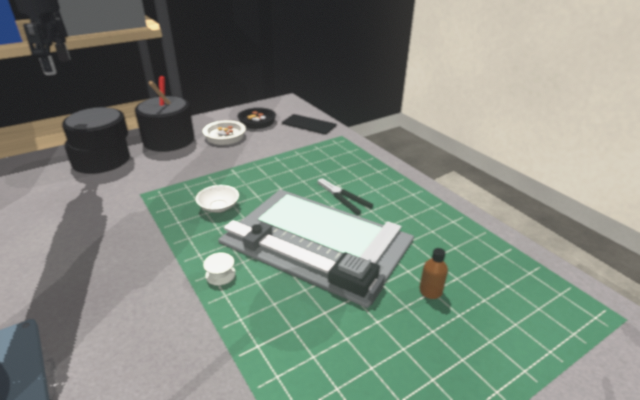

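Run:
```python
import cv2
i=cv2.imread("pics/scene.png")[150:300,240:390]; cv2.imwrite("pics/crop.png",cv2.resize(i,(600,600),interpolation=cv2.INTER_CUBIC))
```

```text
(no output)
```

View pics/crop.png

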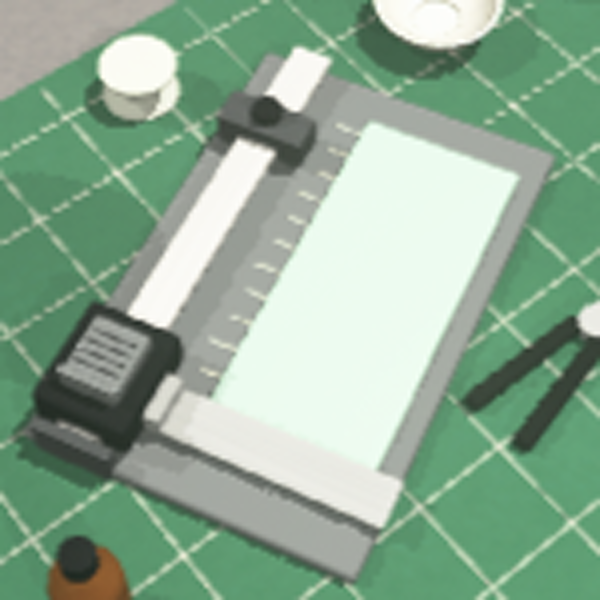

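Run:
```python
from h import *
from scipy.optimize import least_squares
c=bot.capture("scene")
P=lambda u,v,z: plane(c,240+(u-1.5)/4,150+(v-1.5)/4,z)
m=np.array([P(265,53,.01),P(553,157,.01),P(353,580,.01)])[:,:2]
b=np.array([[-.1,.16],[.11,.16],[.11,-.16]])
f=lambda s:((np.array([[np.cos(s[2]),-np.sin(s[2])],[np.sin(s[2]),np.cos(s[2])]])@b.T).T+s[:2]-m).ravel()
r=least_squares(f,[.58,0,.44]);s=r.x; print(s,np.degrees(s[2]),f(s).round(4))
M=np.array([[np.cos(s[2]),-np.sin(s[2])],[np.sin(s[2]),np.cos(s[2])]])
L=lambda p:(M.T@(p[:2]-s[:2])).round(4)
for n,u,v,z in [("btnTL",97,315,.052),("btnTR",152,335,.052),("btnBR",118,400,.052),("btnBL",60,378,.052),("stopfl",220,120,.036),("stopfr",305,150,.036),("screw",267,110,.044),("railL",128,310,.02),("railR",168,326,.02)]:
    p=P(u,v,z); print(n,p.round(4),L(p))
for n,p in [("spool",[.396,.046]),("bottle",[.675,-.183]),("dish",[.467,.259])]: print(n,L(np.array(p)))
```

```text
[0.5827717  0.03320219 0.45654225] 26.157944330171322 [-0.0009  0.0003 -0.0005  0.0017  0.0014 -0.0019]
btnTL [ 0.55   -0.0846  0.052 ] [-0.0814 -0.0913]
btnTR [ 0.5805 -0.0678  0.052 ] [-0.0466 -0.0896]
btnBR [ 0.6026 -0.1061  0.052 ] [-0.0436 -0.1338]
btnBL [ 0.5711 -0.1234  0.052 ] [-0.0795 -0.1355]
stopfl [0.4688 0.0621 0.036 ] [-0.0896  0.0761]
stopfr [0.5218 0.0893 0.036 ] [-0.03    0.0773]
screw [0.4864 0.0867 0.044 ] [-0.0629  0.0905]
railL [ 0.5401 -0.0604  0.02  ] [-0.0796 -0.0652]
railR [ 0.5641 -0.0482  0.02  ] [-0.0526 -0.0649]
spool [-0.162   0.0938]
bottle [-0.0125 -0.2347]
dish [-0.0044  0.2537]
```

Request:
apply_moves(
  series=[
    [1, [30.2, -68.4, -8], [0, 0, -39.2]],
    [1, [30.2, -68.4, -8], [0, 0, -39.2]],
    [1, [30.2, -68.4, -8], [0, 0, -39.2]],
    [1, [30.2, -68.4, -8], [0, 0, -39.2]],
    [1, [30.2, -68.4, -8], [0, 0, -39.2]],
    [1, [30.2, -68.4, -8], [0, 0, -39.2]],
    [1, [30.2, -68.4, -8], [0, 0, -39.2]],
    [1, [30.2, -68.4, -8], [0, 0, -39.2]],
    [1, [30.2, -68.4, -8], [0, 0, -39.2]],
    [1, [30.2, -68.4, -8], [0, 0, -39.2]],
    [1, [30.2, -68.4, -8], [0, 0, -39.2]],
    [1, [30.2, -68.4, -8], [0, 0, -39.2]],
    [1, [30.2, -68.4, -8], [0, 0, -39.2]],
    [1, [30.2, -68.4, -8], [0, 0, -39.2]],
    [1, [30.2, -68.4, -8], [0, 0, -39.2]],
    [1, [30.2, -68.4, -8], [0, 0, -39.2]],
    [1, [30.2, -68.4, -8], [0, 0, -39.2]],
    [1, [30.2, -68.4, -8], [0, 0, -39.2]],
    [1, [30.2, -68.4, -8], [0, 0, -39.2]],
    [1, [30.2, -68.4, -8], [0, 0, -39.2]],
  ],
)

```text
time: 3.85
tool_pos: [0.5734, -0.0917, 0.1685]
eef_rot: [-0.0, 0.528, 0.849, 0.0]
ft_force: [0.1, -0.6, -0.2]
gripper_width: -0.0001
grasp_force: 0.0
```

Run:
```python
from h import *
c=bot.capture("wrist"); save(c,"wrist1")
print(c["eye"],c["rotation"],c["K"])
for q in ["button_top","stop_face"]:
    for d in bot.find_in(c,q)[:2]: print(q,round(d["p"],2),w(c,d["xyz"]).round(4))
o=bot.get_obs(); print(o["time"],o["tool_pos"],R(o["eef_rot"]).round(3),o["gripper_width"],o["ft_force"])
```

```text
[ 0.54281557 -0.0322395   0.29426636] [ 0.96509022 -0.13039969 -0.03060299  0.22507832] [[309.70691629   0.         325.5287298 ]
 [  0.         309.70691629 193.96461272]
 [  0.           0.           1.        ]]
button_top 0.93 [ 0.5782 -0.0936  0.0525]
4.0 [ 0.5734284  -0.09259705  0.16845539] [[-0.441  0.897  0.   ]
 [ 0.897  0.441  0.   ]
 [ 0.     0.    -1.   ]] -0.00032155309270246195 [-0.43025771  0.40039572 -0.22271671]
```

View pics/wrist1.png

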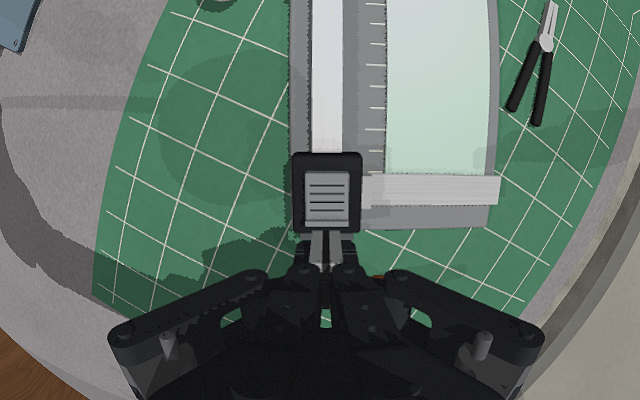

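```bash
cat >> h.py <<'E'
def fish(c,u,v,z):
    K=np.array(c["K"]); p=np.array([u-K[0,2],v-K[1,2]]); r=np.hypot(*p); t=r/K[0,0]
    d=R(c["rotation"])@np.array([np.sin(t)*p[0]/r,-np.sin(t)*p[1]/r,-np.cos(t)]); e=np.array(c["eye"])
    return e+d*(z-e[2])/d[2]
E
python3 - <<'E'
from h import *
c=bot.capture("wrist")
s=np.array([.5828,.0332]);a=.4565;M=np.array([[np.cos(a),-np.sin(a)],[np.sin(a),np.cos(a)]])
for n,u,v,z in [("fl",305,171,.052),("fr",349,171,.052),("rl",305,220,.054),("rr",349,220,.054),("rearL",305,227,.057),("carF_L",293,153,.042),("carF_R",361,153,.042),("railL",312,10,.02),("railR",341,10,.02),("railL2",312,140,.02),("railR2",342,140,.02)]:
    p=fish(c,u,v,z); print(n,p.round(4),(M.T@(p[:2]-s)).round(4))
print((M.T@(np.array([.5734,-.0926])-s)).round(4))
E
```

```text
fl [ 0.5494 -0.0832  0.052 ] [-0.0813 -0.0897]
fr [ 0.5809 -0.0677  0.052 ] [-0.0462 -0.0897]
rl [ 0.5669 -0.12    0.054 ] [-0.0819 -0.1305]
rr [ 0.5995 -0.104   0.054 ] [-0.0455 -0.1305]
rearL [ 0.5692 -0.1245  0.057 ] [-0.0818 -0.1355]
carF_L [ 0.5343 -0.0759  0.042 ] [-0.0917 -0.0765]
carF_R [ 0.5845 -0.0512  0.042 ] [-0.0357 -0.0765]
railL [0.4915 0.0447 0.02  ] [-0.0769  0.0505]
railR [0.5144 0.056  0.02  ] [-0.0513  0.0506]
railL2 [ 0.5438 -0.0617  0.02  ] [-0.0769 -0.068 ]
railR2 [ 0.5676 -0.05    0.02  ] [-0.0503 -0.0679]
[-0.0639 -0.1088]
```

Request:
apply_moves(
  series=[
    [1, [0, 0, -5], [0, 0, 0]],
    [1, [0, 0, -9.3], [0, 0, 0]],
    [1, [0, 0, -9.6], [0, 0, 0]],
    [1, [0, 0, -9.8], [0, 0, 0]],
    [1, [0, 0, -10.0], [0, 0, 0]],
    [1, [0, 0, -10.2], [0, 0, 0]],
    [1, [0, 0, -10.3], [0, 0, 0]],
    [1, [0, 0, -10.3], [0, 0, 0]],
  ],
)

```text
time: 4.85
tool_pos: [0.5746, -0.0936, 0.067]
eef_rot: [0.001, 0.529, 0.849, 0.001]
ft_force: [-0.5, -0.1, 7.2]
gripper_width: 0.0002
grasp_force: 3.9
```

Request:
apply_moves(
  series=[
    [1, [0, 0, -0.2], [0, 0, 0]],
    [1, [0, 0, -0.4], [0, 0, 0]],
    [1, [0, 0, -0.5], [0, 0, 0]],
    [1, [0, 0, -0.5], [0, 0, 0]],
  ],
)

```text
time: 5.25
tool_pos: [0.5751, -0.0943, 0.063]
eef_rot: [0.002, 0.529, 0.848, 0.001]
ft_force: [-3.6, 0.2, 14.6]
gripper_width: 0.0001
grasp_force: 7.5
```

Request:
apply_moves(
  series=[
    [1, [-0.11, 0.22, 0], [0, 0, 0]],
    [1, [-0.33, 0.67, 0], [0, 0, 0]],
    [1, [-0.57, 1.17, 0], [0, 0, 0]],
    [1, [-0.84, 1.71, 0], [0, 0, 0]],
    [1, [-1.1, 2.24, 0], [0, 0, 0]],
    [1, [-1.32, 2.69, 0], [0, 0, 0]],
  ],
)

```text
time: 5.85
tool_pos: [0.5621, -0.0677, 0.063]
eef_rot: [0.002, 0.529, 0.848, 0.001]
ft_force: [-1.7, -1.4, 15.5]
gripper_width: -0.0
grasp_force: 7.3
```

Run:
```python
from h import *
c=bot.capture("wrist"); save(c,"wrist2")
o=bot.get_obs(); print(o["time"],o["tool_pos"],o["ft_force"])
```

```text
5.9 [ 0.56166256 -0.06673247  0.06297325] [-3.86096032 -0.50695994 17.56837646]
```

View pics/wrist2.png

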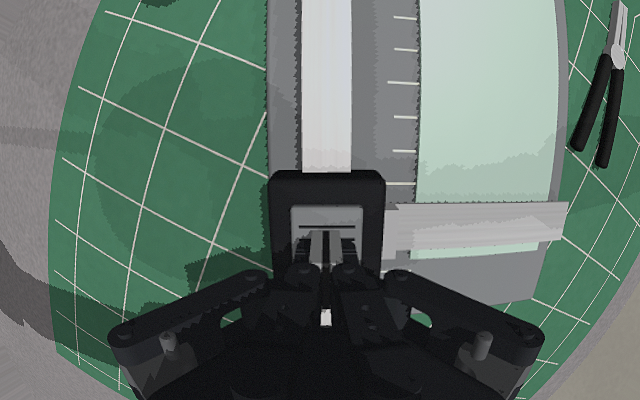

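Run:
```python
from h import *
c=bot.capture("wrist")
s=np.array([.5828,.0332]);a=.4565;M=np.array([[np.cos(a),-np.sin(a)],[np.sin(a),np.cos(a)]])
for n,u,v,z in [("btn fl",292,206,.046),("btn fr",362,206,.046),("carF",326,171,.042)]:
    p=fish(c,u,v,z); print(n,(M.T@(p[:2]-s)).round(4))
o=bot.get_obs(); print((M.T@(o["tool_pos"][:2]-s)).round(4),o["ft_force"])
```

```text
btn fl [-0.0803 -0.0589]
btn fr [-0.0463 -0.059 ]
carF [-0.0638 -0.0425]
[-0.0631 -0.0806] [-3.01194443 -0.2342828  16.47294501]
```

Request:
apply_moves(
  series=[
    [1, [-0.18, 0.36, 0], [0, 0, 0]],
    [1, [-0.53, 1.08, 0], [0, 0, 0]],
    [1, [-0.93, 1.89, 0], [0, 0, 0]],
    [1, [-1.32, 2.69, 0], [0, 0, 0]],
    [1, [-1.72, 3.5, 0], [0, 0, 0]],
    [1, [-2.12, 4.31, 0], [0, 0, 0]],
    [1, [-2.51, 5.12, 0], [0, 0, 0]],
    [1, [-2.91, 5.92, 0], [0, 0, 0]],
    [1, [-3.31, 6.73, 0], [0, 0, 0]],
    [1, [-3.7, 7.54, 0], [0, 0, 0]],
    [1, [-4.1, 8.35, 0], [0, 0, 0]],
    [1, [-4.45, 9.06, 0], [0, 0, 0]],
    [1, [-4.72, 9.6, 0], [0, 0, 0]],
    [1, [-4.85, 9.87, 0], [0, 0, 0]],
    [1, [-4.85, 9.87, 0], [0, 0, 0]],
  ],
)

```text
time: 7.45
tool_pos: [0.5132, 0.0322, 0.0629]
eef_rot: [0.001, 0.529, 0.849, 0.001]
ft_force: [-4.7, -0.7, 21.0]
gripper_width: 0.0002
grasp_force: 10.4
```

Run:
```python
from h import *
c=bot.capture("wrist"); save(c,"wrist3")
s=np.array([.5828,.0332]);a=.4565;M=np.array([[np.cos(a),-np.sin(a)],[np.sin(a),np.cos(a)]])
o=bot.get_obs(); print((M.T@(o["tool_pos"][:2]-s)).round(4),o["tool_pos"],M.T@o["ft_force"][:2],o["ft_force"],o["time"])
```

```text
[-0.063   0.0296] [0.51322271 0.03204179 0.06290398] [-3.8929447  1.2896026] [-4.06277908 -0.55849752 20.90789049] 7.5
```

View pics/wrist3.png

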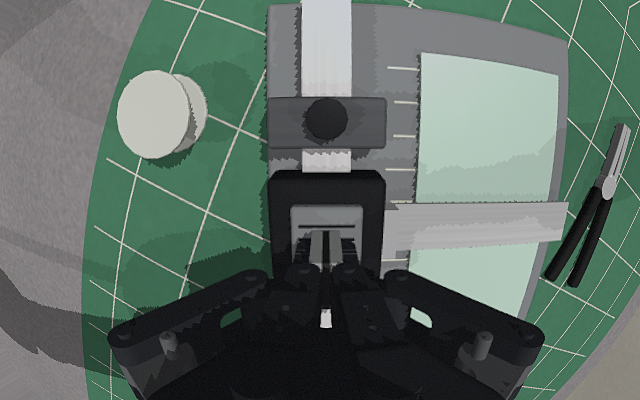

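Request:
apply_moves(
  series=[
    [1, [-0.13, 0.27, 0], [0, 0, 0]],
    [1, [-0.31, 0.63, 0], [0, 0, 0]],
    [1, [-0.44, 0.9, 0], [0, 0, 0]],
    [1, [-0.53, 1.08, 0], [0, 0, 0]],
    [1, [-0.62, 1.26, 0], [0, 0, 0]],
    [1, [-0.71, 1.44, 0], [0, 0, 0]],
    [1, [-0.71, 1.44, 0], [0, 0, 0]],
  ],
)

```text
time: 8.2
tool_pos: [0.5069, 0.045, 0.0629]
eef_rot: [0.002, 0.53, 0.848, 0.001]
ft_force: [-2.1, -4.8, 18.7]
gripper_width: -0.0002
grasp_force: 9.5
```

Run:
```python
from h import *
c=bot.capture("wrist"); save(c,"wrist4")
cv2.imwrite("pics/w4.png",cv2.resize(c["frame"][60:260,220:440,::-1],(660,600),interpolation=cv2.INTER_CUBIC))
s=np.array([.5828,.0332]);a=.4565;M=np.array([[np.cos(a),-np.sin(a)],[np.sin(a),np.cos(a)]])
o=bot.get_obs(); print((M.T@(o["tool_pos"][:2]-s)).round(4),o["tool_pos"],M.T@o["ft_force"][:2],o["ft_force"],o["time"])
```

```text
[-0.0629  0.0441] [0.50690611 0.04507286 0.06295164] [-3.90772786 -2.44173647] [-2.43123982 -3.9142671  19.22170396] 8.25
```

View pics/w4.png

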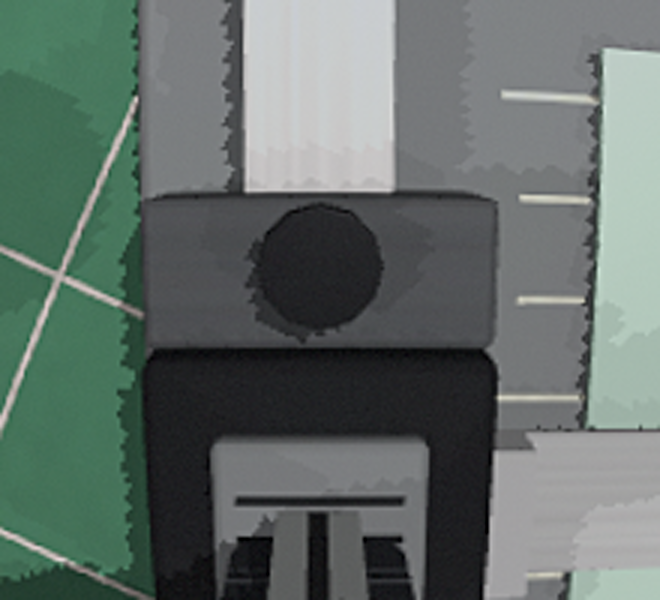

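Request:
apply_moves(
  series=[
    [1, [-0.07, 0.13, 0], [0, 0, 0]],
    [1, [-0.13, 0.27, 0], [0, 0, 0]],
    [1, [-0.13, 0.27, 0], [0, 0, 0]],
    [1, [-0.13, 0.27, 0], [0, 0, 0]],
  ],
)

```text
time: 8.65
tool_pos: [0.5067, 0.0456, 0.063]
eef_rot: [0.004, 0.53, 0.848, 0.001]
ft_force: [0.3, -9.6, 16.0]
gripper_width: -0.0001
grasp_force: 7.9
```

Run:
```python
from h import *
s=np.array([.5828,.0332]);a=.4565;M=np.array([[np.cos(a),-np.sin(a)],[np.sin(a),np.cos(a)]])
o=bot.get_obs(); print((M.T@(o["tool_pos"][:2]-s)).round(4),o["tool_pos"],M.T@o["ft_force"][:2],o["ft_force"],o["time"])
```

```text
[-0.0629  0.0447] [0.50666295 0.04562968 0.06295207] [-3.99753964 -8.72006028] [ 0.25568802 -9.58928559 16.00585037] 8.65
```

Request:
apply_moves(
  series=[
    [1, [0, 0, 0.3], [0, 0, 0]],
    [1, [0, 0, 0.7], [0, 0, 0]],
    [1, [0, 0, 1.2], [0, 0, 0]],
    [1, [0, 0, 2.5], [0, 0, 0]],
    [1, [0, 0, 6], [0, 0, 0]],
    [1, [0, 0, 10], [0, 0, 0]],
    [1, [0, 0, 10], [0, 0, 0]],
    [1, [0, 0, 10], [0, 0, 0]],
  ],
)

```text
time: 9.45
tool_pos: [0.5037, 0.0499, 0.1616]
eef_rot: [0.001, 0.529, 0.849, 0.001]
ft_force: [0.3, 0.3, 0.5]
gripper_width: 0.0004
grasp_force: 0.0
```

Run:
```python
from h import *
c=bot.capture("wrist"); cv2.imwrite("pics/w5.png",cv2.resize(c["frame"][60:260,220:440,::-1],(660,600),interpolation=cv2.INTER_CUBIC))
o=bot.get_obs(); print(o["tool_pos"],o["ft_force"],o["time"])
```

```text
[0.50287292 0.04978389 0.16050819] [-0.48017731 -0.03887144  0.00227907] 9.5
```

View pics/w5.png

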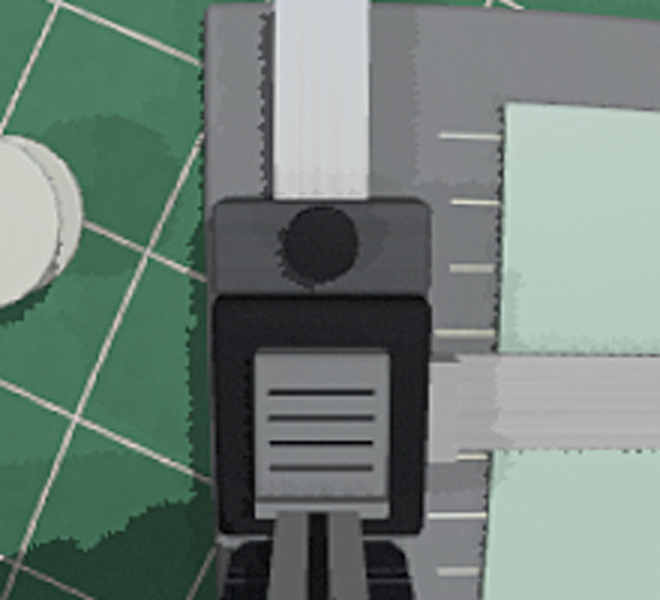

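The picture shows the carriage touching the stop at crop row ~296. The button is up (rows 350–515) and the fingertips are clear.

```bash
python3 -c "
from station import bot
print(bot.sign_off())"
```

```text
the job is handed in; nothing more can be done
None
```

I pressed the lock button, held it down while sliding the guide to the end stop, and let it come up there. The job is handed in at about 9.5 s; the last picture showed the guide against the stop, the button up and the fingers clear, but no verdict came back.

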